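Wedge up the rocking tool chest on a jeweller's bench

TASK

The flat tool chest on this jeweller's bench rocks, because its front right foot (nearest the wooden wedge) is worn short. Just pushing with the fingers, slide the wedge thin end first in under the middle of that foot until it sits snug, then press down firmly on the brass corner above that foot to feel whether the chest still rocks, and push the wedge further if it does. Leave the chest where it is, level and steady on the wedge, do not pinch or lift the wedge or the chest, and leave the other tools alone.

Things in the scene. Friction and masses are not known exactly. Their poses are not given: they have to be found in the camera images.
- chest: Low dark wood chest with one row of drawers, 2.2 to 3 kg, loose, on four feet. Top at 76 mm: 200 (its x) by 280 mm, green inlay, 28 mm brass plates on its corners; underside 26 mm above the bench; three brass knobs stand 14 mm out of its front. Origin: under its centre, level with the soles of its feet. x points back from the front (away from the robot), y to the left. About 15 N slides it along.
- short_foot (a point): Middle of the sole of the worn front right foot, an 18 mm square with sides along the chest's x and y, at x = -85, y = -125 mm in the chest's frame. The chest stands level on its other three feet, and this sole then hangs 5 to 9 mm above the bench, different every time.
- test_corner (a point): Point on the chest's top straight above the short foot, 76 mm high, on the brass front right corner plate: press here. With nothing under the foot, 2 to 4 N down rocks the chest onto it, by 2 to 4 degrees, the corner sinking 5 to 9 mm, and it rocks back when let go; once wedged it gives under 1 mm. Press with 6 to 12 N to be sure.
- wedge: Beech wedge, 45 g, 120 mm long (its x), 40 mm wide, before the short foot. Origin: centre of its underside. x points to the thin end: 2 mm thick at x = +60, rising evenly to 19 mm at the upright butt at x = -60 mm. It slides at 0.3 N until its slope meets the foot's front lower edge, then jams: 5 N after about 1 mm, 20 N after 1 mm more. It stays put when let go. It turns if pushed off centre.
- file: Bystander: file with a round wooden handle lying on the bench, 210 mm long, 27 mm high. Origin on the bench near its middle, x to the blade's tip.
- pliers: Bystander: pliers with red handles lying on the bench, 160 mm long, 50 mm wide, 12 mm high. Origin on the bench at mid-length, x to the jaws.
- pot: Bystander: small stepped steel pot with a knob lid, 54 mm across, 63 mm high. Origin under its centre.
- doming_block: Bystander: 50 mm steel cube with round dimples. Origin under its centre.

How it is judged:
By the outcome, as a careful person would: the job done as asked, in the order asked, and still so for the second after the job is handed in, with the robot touching nothing.
It also fails if it takes over 61 s, if anything falls off the work surface, if the arm or the gripper's body presses on something with over 40 N, if the wrist force passes 120 N, or if a joint passes its speed limit or range.

ROBOT

A 7-joint arm with a two-finger parallel gripper is mounted at the origin on the work surface. World frame = base frame: x ahead of the robot, y to its left, z up, the work surface at z = 0. Lengths are in m, angles in rad, forces in N, time in s.
With the tool pointing down it reaches from about 0.4 to 0.9 m from the base axis. Payload 5.6 kg.
Tool frame: the origin (TCP) lies midway between the tips of the shut fingers; the grasp point (between the pads) lies 19 mm behind it; z points along the fingers, y is the line along which they close (so a half turn about z gives the same grasp; the last joint's range is limited). The gripper opens to 92 mm and grips with 3 to 60 N. Pads are 20 mm wide; open, the fingers measure 128 mm over their backs; the gripper's body (75 mm by 189 mm) begins 69 mm behind the grasp point.
Start: joints at [-1.36, 0.468, -0.012, 1.603, 0.006, 1.071, -0.056], TCP at [0.163, 0.629, 0.215] pointing down, gripper open.
Joint ranges: [-2.53, 2.53], [-0.31, 2.02], [-1.57, 1.55], [0.28, 2.44], [-1.29, 4.43], [0.15, 1.84], [-2.92, 2.92]. Speed limits (rad/s): [2.57, 2.57, 3.14, 3.14, 3.14, 3.14, 3.14].

INTERFACE

Orientations are given as a 3x3 rotation matrix whose columns are the frame's x, y, z axes.
In Python, from station import env, effector, solver, viewer, workorder, search_frame, tip_of gives the robot as it stands. Calls block until the motion is done:
- env.reach(position, orientation): joint-space move of the TCP to a pose.
- env.movel(position, frame=None, rate=0.15): straight line of the TCP; frame=None keeps the orientation; rate is the mean speed in m/s.
- env.goto_joints(angles): joint-space move.
- effector.release() and effector.grasp(squeeze=None): open the fingers fully, or close them until they stop; squeeze is the grip in N (None keeps the last).
- env.pause(seconds).
- solver.inverse_kinematics(position, orientation): joint angles nearest the present ones, or None.
- env.sense(): the state.
- viewer.read_camera(name): name is "scene" or "top"; returns (picture, depth): 420x560x3 uint8, red, green, blue; 420x560 float32, m along the optical axis (not along the pixel's ray), 0 where there is no reading.
- viewer.camera_info(name): a dict with "intrinsics" (3x3 intrinsics, pixels), "eye" and "rotation" of the camera in the world. Camera axes: x right, y up, looking along -z (the intrinsics and any distortion apply to the point x, -y, -z); pixel columns grow to the right and rows downward; lengths in m; the calibration is good to about 2 mm. A picture is of the moment at which its call begins. camera_info takes no time and is no camera call.
A pose or a line that the arm cannot do raises env.PlanningError and nothing moves.
- workorder.finish_job(): hands the job in; it is judged then, once.
Trained networks look in the newest picture that a camera, given by its name, has taken for a name from the list of things; names that differ only in an ending like _2 or _b are one class to them, and where a whole thing is asked for, a point or a joint stands for the part that bears it (a point fixed in the world has none). Each returns a list of dicts, best first, with "score" (0 to 1); they miss things now and then, are a little off and sometimes report something else, mostly with a low value. They report only what shows in the picture. A call takes as long as a camera call.
- search_frame(camera, name): "at" ([x, y, z] in m, in world coordinates, good to about 4 mm: the middle of the surface that is visible of it).
- tip_of(camera, name): "at" ([x, y, z] in m, in world coordinates, good to about 4 mm: a listed point, or the origin of a listed thing).
The state is a dict: "t": time; "joint_positions": joint angles; "joint_velocities": joint speeds; "tau": joint torques, N m; "ee_pos": TCP position; "tcp_rot": TCP orientation; "wrist_force": force on the tool from outside, world axes, zero at the start; "moment": the same for the moment, N m; "gripper_width": finger opening in m; "grasp_force": force on a finger pad.
Only numpy, scipy, OpenCV 4.12 (cv2) and the standard library are available. Lean on these libraries where they do the work, as an engineer would, in place of code of your own. Each camera call takes 0.05 s, during which the arm holds its last target. There are 200 camera calls.

## Working session

There is one attempt and no reset: what is moved stays moved. The work goes in short steps, each a Python script; the robot and the scene stay as the last script left them, time stands still between calls to the robot, and variables do not carry over. Pictures are saved under pics/ and viewed, at most 10 in all, crops included, and the job is handed in when it is done.

```bash
ls; mkdir -p pics
python3 - <<'E'
from station import *
import cv2,numpy as np
for c in("scene","top"):
    p,d=viewer.read_camera(c); cv2.imwrite(f"pics/{c}0.png",p[:,:,::-1]); np.save(f"{c}_d.npy",d); np.save(f"{c}_p.npy",p)
    i=viewer.camera_info(c); print(c,i)
    for n in("chest","short_foot","test_corner","wedge","file","pliers","pot","doming_block"):
        print(n,[(np.round(r["at"],4),round(r["score"],2)) for r in tip_of(c,n)[:2]])
s=env.sense();print(s["t"],s["ee_pos"],s["tcp_rot"],s["gripper_width"])
E
```

```text
pics
scene {'intrinsics': array([[525.63301936,   0.        , 275.34014142],
       [  0.        , 525.63301936, 210.92450075],
       [  0.        ,   0.        ,   1.        ]]), 'eye': array([1.24345771, 0.35486653, 0.73291455]), 'rotation': array([[-0.44270533, -0.59382348,  0.67185242],
       [ 0.89658714, -0.2831485 ,  0.34052669],
       [-0.01197874,  0.75312722,  0.65776584]])}
chest [(array([ 0.7177,  0.0998, -0.0008]), 0.74), (array([0.5076, 0.2802, 0.002 ]), 0.34)]
short_foot [(array([5.098e-01, 2.680e-02, 4.000e-04]), 0.65), (array([ 0.6109, -0.005 ,  0.0769]), 0.29)]
test_corner [(array([ 0.6087, -0.006 ,  0.0743]), 0.93)]
wedge [(array([0.5094, 0.0312, 0.0029]), 0.92)]
file [(array([0.4992, 0.1661, 0.0065]), 0.91)]
pliers []
pot [(array([ 0.455 , -0.1503, -0.0011]), 0.59)]
doming_block [(array([ 0.6119, -0.1367,  0.003 ]), 0.71)]
top {'intrinsics': array([[525.44289604,   0.        , 278.11271749],
       [  0.        , 525.44289604, 205.22639863],
       [  0.        ,   0.        ,   1.        ]]), 'eye': array([0.35812251, 0.0382448 , 1.16118234]), 'rotation': array([[-4.43146451e-02,  9.76964141e-01, -2.08751717e-01],
       [-9.99017610e-01, -4.33021688e-02,  9.42001717e-03],
       [ 1.63616885e-04,  2.08964087e-01,  9.77923302e-01]])}
chest [(array([ 0.7189,  0.0934, -0.0028]), 0.68)]
short_foot []
test_corner [(array([ 0.6075, -0.0075,  0.0737]), 0.71)]
wedge [(array([ 0.5128,  0.0293, -0.0023]), 0.66)]
file [(array([ 0.5009,  0.1687, -0.0021]), 0.71)]
pliers [(array([5.046e-01, 2.773e-01, 4.000e-04]), 0.77)]
pot [(array([ 0.4561, -0.1507, -0.0024]), 0.79)]
doming_block [(array([ 0.6064, -0.1371, -0.0018]), 0.91)]
0.9 [0.16327354 0.62917335 0.21459163] [[-9.67941239e-01  2.51176734e-01  7.29126233e-05]
 [ 2.51176735e-01  9.67941242e-01  8.51894922e-06]
 [-6.84353733e-05  2.65597969e-05 -9.99999997e-01]] 0.09162854252983174
```

View pics/top0.png

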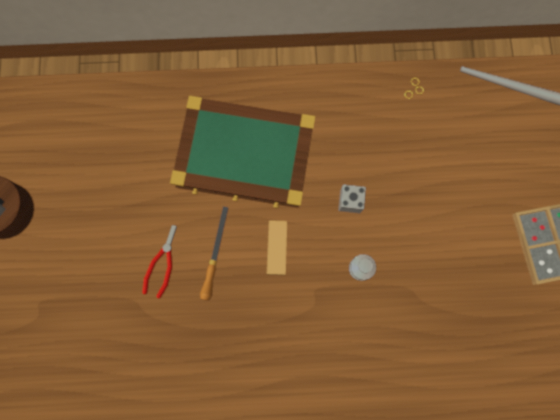

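View pics/scene0.png

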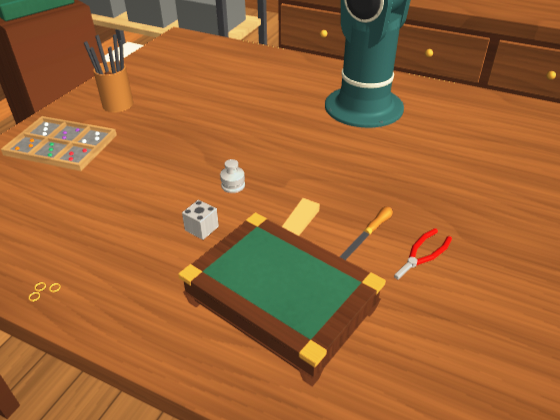

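The top view shows the chest's corner plates at about (194,103), (308,121), (295,198) and (178,178). The wedge is at (277,247) with its thin end towards the chest, the file at (215,250), the pot at (363,267) and the block at (352,198). Next I'll fit the chest and wedge outlines numerically.

```bash
cat > h.py <<'E'
from station import *
import cv2,numpy as np
def cloud(c,p,d):
    i=viewer.camera_info(c);K=i["intrinsics"];v,u=np.mgrid[:d.shape[0],:d.shape[1]]
    P=np.stack([(u-K[0,2])/K[0,0]*d,-(v-K[1,2])/K[1,1]*d,-d],-1)
    return P@i["rotation"].T+i["eye"]
def rect(W):
    r=cv2.minAreaRect((W[:,:2]*1000).astype(np.float32)); return r,cv2.boxPoints(r)
def fit(c,save=None):
    p,d=viewer.read_camera(c)
    if save: cv2.imwrite(save,p[:,:,::-1])
    W=cloud(c,p,d);hsv=cv2.cvtColor(p,cv2.COLOR_RGB2HSV)
    x,y,z=W[...,0],W[...,1],W[...,2]
    out={}
    m=(abs(z-.076)<.008)&(d>0)&(abs(x-.715)<.2)&(abs(y-.1)<.25)
    g=m&(hsv[...,0]>55)&(hsv[...,0]<95)&(hsv[...,1]>80)
    w=(z>-.01)&(z<.03)&(abs(x-.53)<.12)&(abs(y-.02)<.07)&(hsv[...,2]>170)&(hsv[...,1]>60)&(d>0)
    for n,k in(("top",m),("green",g),("wedge",w)):
        k=cv2.morphologyEx(k.astype(np.uint8),cv2.MORPH_OPEN,np.ones((3,3)))>0
        if k.sum()>20:
            r,b=rect(W[k]); out[n]=(W[k],r,b)
    return out
E
python3 - <<'E'
from h import *
np.set_printoptions(precision=1,suppress=True)
for c in("top","scene"):
    for n,(w,r,b) in fit(c).items(): print(c,n,len(w),np.round(r[0],1),np.round(r[1],1),round(r[2],2),b.tolist(), "zmed",np.median(w[:,2])*1000)
E
```

```text
top top 11518 [717.1  97.4] [282.7 203.8] 78.0 [[588.0501098632812, -19.72357177734375], [787.4237670898438, -62.087646484375], [846.1904907226562, 214.48019409179688], [646.8168334960938, 256.8442687988281]] zmed 76.6203127382733
top green 6357 [718.3  98. ] [221.8 143.3] 77.57 [[624.3966064453125, 5.068389892578125], [764.3673095703125, -25.7781982421875], [812.1064453125, 190.84457397460938], [672.1357421875, 221.691162109375]] zmed 76.85656879915359
top wedge 936 [510.8  34.8] [ 40.3 118.5] 85.6 [[450.179443359375, 19.246429443359375], [568.3397216796875, 10.151611328125], [571.4341430664062, 50.35411071777344], [453.27386474609375, 59.44892883300781]] zmed 10.815761882991271
scene top 15941 [717.2  96.2] [283.  203.3] 77.75 [[587.8579711914062, -20.481353759765625], [786.5195922851562, -63.607269287109375], [846.5497436523438, 212.92446899414062], [647.8881225585938, 256.0503845214844]] zmed 75.86012840462408
scene green 8656 [717.5  95.3] [225.4 145.3] 77.84 [[622.67822265625, 0.4640960693359375], [764.761962890625, -30.154312133789062], [812.243408203125, 190.1819305419922], [670.15966796875, 220.8003387451172]] zmed 76.04432098827768
scene wedge 2458 [477.8  20. ] [135.6 139.9] 0.01 [[409.9960632324219, 89.90792083740234], [410.0102233886719, -49.98809814453125], [545.6307373046875, -49.97438049316406], [545.6165771484375, 89.92163848876953]] zmed 0.3463637124156982
```

```bash
cat >> h.py <<'E'
C=np.array([.7172,.0968]);yaw=np.deg2rad(-12.1)
ex=np.array([np.cos(yaw),np.sin(yaw)]);ey=np.array([-ex[1],ex[0]])
F=C-.085*ex-.125*ey
def P(a,b,z): return np.r_[F+a*ex+b*ey,z]      # chest-aligned coords about the short foot
def Rt(dx):
    x=np.r_[dx,0];z=np.array([0,0,-1.]);return np.stack([x,np.cross(z,x),z],1)
def fx():
    f=env.sense()["wrist_force"];return np.array([f[:2]@ex,f[:2]@ey,f[2]])
def loc(q): q=np.asarray(q)-F; return np.array([q@ex,q@ey])
E
python3 - <<'E'
from h import *
np.set_printoptions(precision=4,suppress=True)
print(F)
effector.grasp(5)
for s in(1,-1):
    R=Rt(s*ey);q=solver.inverse_kinematics(P(-.12,.065,.12),R);print(s,q)
R=min((Rt(s*ey) for s in(1,-1)),key=lambda R:abs(np.array(solver.inverse_kinematics(P(-.12,.065,.12),R))-env.sense()["joint_positions"]).max())
a=-.104-.016
env.reach(P(a,.068,.12),R)
env.movel(P(a,.068,.004),rate=.12)
print(env.sense()["t"],fx(),env.sense()["ee_pos"])
env.movel(P(a,.030,.004),rate=.04)
print(env.sense()["t"],fx(),loc(env.sense()["ee_pos"][:2]))
env.movel(P(a,.045,.004),rate=.1)
env.movel(P(a,.06,.2),rate=.25)
env.movel(P(-.19,.0,.2),Rt(-ex),rate=.2) if 0 else None
print(env.sense()["t"])
o=fit("top","pics/top1.png")
if "wedge" in o: w,r,b=o["wedge"];print(len(w),r,[loc(k/1000) for k in b],loc(np.array(r[0])/1000))
E
```

```text
[ 0.6079 -0.0076]
1 [-0.6892  0.396   0.5675  2.0499 -0.3006  0.7757 -0.151 ]
-1 [-0.2601  0.3613  0.042   2.0229 -0.0216  0.7578  2.7253]
5.775 [ 0.0794 -0.4676 -0.244 ] [0.5054 0.0841 0.0046]
6.875 [-0.9404 -0.3118 -0.3327] [-0.1201  0.0302]
8.1083
822 ((507.1521911621094, 13.38620376586914), (38.06816482543945, 120.45219421386719), 86.52818298339844) [array([-0.1596, -0.0284]), array([-0.0405, -0.0104]), array([-0.0462,  0.0273]), array([-0.1653,  0.0092])] [-0.1029 -0.0006]
```

View pics/top1.png

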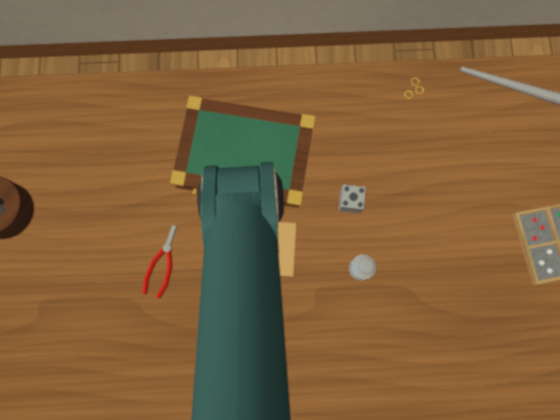

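Run:
```python
from h import *
np.set_printoptions(precision=4,suppress=True)
q=np.array(env.sense()["joint_positions"]);print(q);q[0]+=-.45 if env.sense()["ee_pos"][1]>0 and 0 else 0
q2=q.copy();q2[0]-=.45; env.goto_joints(q2); print(env.sense()["ee_pos"],env.sense()["t"])
for c in("top","scene"):
    o=fit(c,f"pics/{c}2.png")
    for n in o: w,r,b=o[n];print(c,n,len(w),r,[loc(k/1000) for k in b],loc(np.array(r[0])/1000))
```

```text
[-0.7424  0.2698  0.6225  1.9931 -0.193   0.9392 -0.2334]
[0.4197 0.2851 0.1982] 9.0667
top top 11526 ((717.2567138671875, 96.9666748046875), (281.4837646484375, 203.36338806152344), 77.83556365966797) [array([-0.0168, -0.0155]), array([ 0.1865, -0.0157]), array([0.1869, 0.2658]), array([-0.0165,  0.266 ])] [0.085  0.1252]
top green 6359 ((717.3932495117188, 98.20966339111328), (221.5670623779297, 143.09963989257812), 77.93253326416016) [array([0.0134, 0.0156]), array([0.1565, 0.0157]), array([0.1564, 0.2372]), array([0.0133, 0.2372])] [0.0849 0.1264]
top wedge 991 ((506.7469177246094, 16.429569244384766), (41.66190719604492, 120.2778549194336), 83.3241958618164) [array([-0.1618, -0.0241]), array([-0.0421, -0.0128]), array([-0.046 ,  0.0287]), array([-0.1658,  0.0174])] [-0.1039  0.0023]
scene top 15950 ((717.133056640625, 95.90762329101562), (282.8670349121094, 203.8873748779297), 77.77753448486328) [array([-0.0171, -0.0171]), array([ 0.1868, -0.0175]), array([0.1874, 0.2653]), array([-0.0165,  0.2658])] [0.0851 0.1241]
scene green 8665 ((717.6824340820312, 95.87936401367188), (224.7961883544922, 145.38157653808594), 78.06478118896484) [array([0.0133, 0.0116]), array([0.1587, 0.012 ]), array([0.158 , 0.2368]), array([0.0127, 0.2364])] [0.0857 0.1242]
scene wedge 2473 ((478.3855895996094, 19.998939514160156), (136.5511474609375, 139.9635772705078), 0.02769940346479416) [array([-0.2139,  0.0539]), array([-0.1845, -0.0829]), array([-0.051 , -0.0542]), array([-0.0804,  0.0826])] [-0.1324 -0.0002]
```

View pics/top2.png

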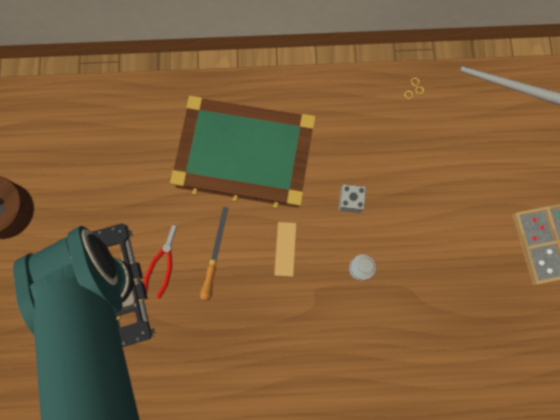

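Chest fit confirmed. The wedge's centre is now on the foot's line, but it still points about 5° left, so I'll nudge the thin end over.

Run:
```python
from h import *
np.set_printoptions(precision=4,suppress=True)
R=Rt(ey)
env.reach(P(-.065,.048,.08),R)
env.movel(P(-.065,.048,.0025),rate=.1)
env.movel(P(-.065,.0275,.0025),rate=.04)
print(fx(),loc(env.sense()["ee_pos"][:2]),env.sense()["ee_pos"][2])
env.movel(P(-.065,.045,.0025),rate=.1)
env.movel(P(-.075,.06,.15),rate=.25)
q=np.array(env.sense()["joint_positions"]);q[0]-=.4;env.goto_joints(q);print(env.sense()["t"])
o=fit("top","pics/top3.png")
for n in o: w,r,b=o[n];print(n,len(w),r,[loc(k/1000) for k in b],loc(np.array(r[0])/1000))
```

```text
[-0.8845  0.3247  0.1309] [-0.065   0.0275] 0.0025144646039549357
13.8417
top 11538 ((717.736083984375, 97.58342742919922), (282.8424377441406, 203.77976989746094), 77.87570190429688) [array([-0.0166, -0.0155]), array([ 0.1872, -0.0156]), array([0.1873, 0.2673]), array([-0.0165,  0.2673])] [0.0854 0.1259]
green 6355 ((718.0957641601562, 98.4152603149414), (222.35487365722656, 142.97752380371094), 78.11609649658203) [array([0.0145, 0.0153]), array([0.1574, 0.0159]), array([0.1566, 0.2382]), array([0.0136, 0.2377])] [0.0855 0.1268]
wedge 1005 ((504.03253173828125, 12.492023468017578), (41.989402770996094, 121.38639831542969), 77.41380310058594) [array([-0.1666, -0.0226]), array([-0.0452, -0.0236]), array([-0.0449,  0.0184]), array([-0.1663,  0.0194])] [-0.1058 -0.0021]
```

Run:
```python
from h import *
np.set_printoptions(precision=4,suppress=True)
env.reach(P(-.19,-.002,.08),Rt(-ex))
env.movel(P(-.19,-.002,.006),rate=.1)
env.pause(.1);f0=fx();print(f0,env.sense()["t"])
env.movel(P(-.122,-.002,.006),rate=.05)
print(fx()-f0,env.sense()["t"])
a=-.122;L=[]
while a<-.082:
    a+=.001;env.movel(P(a,-.002,.006),rate=.02)
    f=fx()-f0;L.append((round(a,4),*np.round(f,2)))
    if f[0]<-5.5:break
print(L[-8:],loc(env.sense()["ee_pos"][:2]),env.sense()["t"])
o=fit("top","pics/top4.png")
p,d=viewer.read_camera("scene");cv2.imwrite("pics/scene4.png",p[:,:,::-1])
for n in o: w,r,b=o[n];print(n,len(w),r,loc(np.array(r[0])/1000))
```

```text
[-0.6182 -0.4369 -0.7117] 16.2417
[0.2222 0.3533 1.0044] 17.75
[(-0.114, np.float64(-0.31), np.float64(0.25), np.float64(-0.49)), (-0.113, np.float64(0.25), np.float64(0.15), np.float64(1.48)), (-0.112, np.float64(-0.22), np.float64(-0.54), np.float64(0.87)), (-0.111, np.float64(-0.38), np.float64(0.69), np.float64(0.25)), (-0.11, np.float64(-0.24), np.float64(-0.27), np.float64(0.48)), (-0.109, np.float64(-3.64), np.float64(1.76), np.float64(3.48)), (-0.108, np.float64(-5.39), np.float64(0.1), np.float64(5.34)), (-0.107, np.float64(-7.45), np.float64(-0.22), np.float64(6.92))] [-0.1093 -0.002 ] 21.5
top 11320 ((717.423583984375, 97.30075073242188), (281.463623046875, 202.41261291503906), 77.85381317138672) [0.0851 0.1255]
green 6329 ((717.9213256835938, 98.09756469726562), (221.1647491455078, 142.5192108154297), 77.69332885742188) [0.0854 0.1264]
```

View pics/scene4.png

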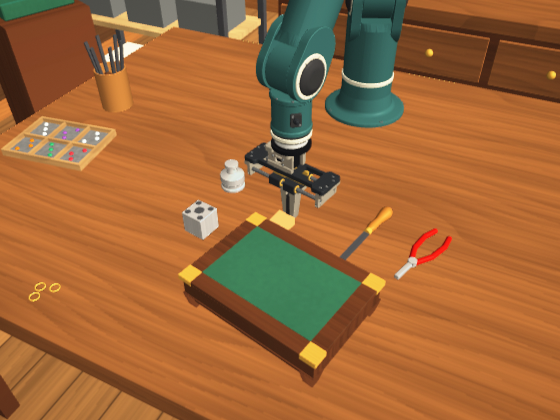

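The wedge jammed at about 7.5 N with the chest unmoved; the scene view shows the fingers behind the butt at about (285,215) with the wedge under the front corner at (256,220). Now I'll press the brass corner.

```bash
cat >> h.py <<'E'
def press(fmax=9.):
    env.reach(P(0,0,.1),Rt(-ex)); env.movel(P(0,0,.082),rate=.05)
    env.pause(.2);f0=fx()[2];z=.082;L=[]
    while z>.062:
        z-=.0005;env.movel(P(0,0,z),rate=.02);env.pause(.05)
        f=np.mean([fx()[2]]) -f0;L.append((round(z,4),round(float(env.sense()["ee_pos"][2])*1000,2),round(float(f),1)))
        if f>fmax:break
    env.pause(.3);print("hold",round(float(env.sense()["ee_pos"][2])*1000,2),fx()-np.r_[0,0,f0])
    env.movel(P(0,0,.1),rate=.08)
    return L
E
python3 - <<'E'
from h import *
np.set_printoptions(precision=4,suppress=True)
env.movel(P(-.125,-.002,.006),rate=.05)
env.movel(P(-.125,-.002,.1),rate=.2)
print(*press(),sep="\n");print(env.sense()["t"])
E
```

```text
hold 76.26 [-4.0289 -1.1147 10.9824]
(0.0815, 81.54, -0.6)
(0.081, 80.97, -0.9)
(0.0805, 80.47, -0.7)
(0.08, 80.0, -1.5)
(0.0795, 79.48, -0.2)
(0.079, 78.96, -1.3)
(0.0785, 78.48, -1.0)
(0.078, 77.98, -0.6)
(0.0775, 77.5, -1.3)
(0.077, 76.97, -0.6)
(0.0765, 76.5, -1.0)
(0.076, 76.38, 4.0)
(0.0755, 76.29, 7.1)
(0.075, 76.25, 11.2)
28.9667
```

The corner gives 0.2 mm under 11 N, so it is steady. I'll back away and check once more.

```bash
python3 - <<'E'
from h import *
np.set_printoptions(precision=4,suppress=True)
env.movel(P(0,0,.2),rate=.2)
q=np.array(env.sense()["joint_positions"]);q[0]-=.7 if 1 else 0
env.goto_joints(q);print(env.sense()["ee_pos"],env.sense()["t"])
for c in("top","scene"):
    o=fit(c,f"pics/{c}5.png")
    for n in o: 
        w,r,b=o[n];A=np.c_[w[:,:2],np.ones(len(w))];k=np.linalg.lstsq(A,w[:,2],rcond=None)[0]
        print(c,n,len(w),r,[loc(k/1000) for k in b],"slope",np.round(np.degrees(k[:2]),2))
E
python3 -c "
import cv2;a=cv2.imread('pics/top5.png')[60:320,120:420];cv2.imwrite('pics/top5c.png',cv2.resize(a,None,fx=2,fy=2))"
```

```text
[0.4703 0.3839 0.199 ] 31.1583
top top 11488 ((717.685302734375, 97.2057113647461), (281.56488037109375, 203.50721740722656), 77.77888488769531) [array([-0.0167, -0.0151]), array([ 0.1868, -0.0155]), array([0.1874, 0.2661]), array([-0.0161,  0.2665])] slope [0.07 0.04]
top green 6330 ((718.521484375, 98.37313842773438), (221.47952270507812, 143.13853454589844), 78.00994873046875) [array([0.0146, 0.0159]), array([0.1577, 0.0162]), array([0.1573, 0.2377]), array([0.0142, 0.2374])] slope [-0.    0.05]
top wedge 741 ((568.314453125, -1.5415534973144531), (40.71034622192383, 117.81814575195312), 77.46833801269531) [array([-0.099 , -0.0223]), array([ 0.0188, -0.0232]), array([0.0191, 0.0175]), array([-0.0987,  0.0184])] slope [-8.56 -0.16]
scene top 16001 ((717.949462890625, 96.34966278076172), (282.69219970703125, 203.63111877441406), 77.7853012084961) [array([-0.0163, -0.0164]), array([ 0.1874, -0.0168]), array([0.1879, 0.2659]), array([-0.0157,  0.2663])] slope [-0.15 -0.1 ]
scene green 8736 ((718.4158935546875, 96.46824645996094), (224.9497528076172, 145.4859619140625), 77.53578186035156) [array([0.0128, 0.0129]), array([0.1583, 0.012 ]), array([0.1597, 0.2369]), array([0.0142, 0.2379])] slope [ 0.   -0.09]
scene wedge 2418 ((478.66754150390625, 19.96772003173828), (139.77000427246094, 137.24978637695312), 89.97187042236328) [array([-0.1846, -0.0828]), array([-0.0504, -0.0541]), array([-0.0796,  0.0826]), array([-0.2139,  0.0539])] slope [ 3.75 -1.73]
```

View pics/top5c.png

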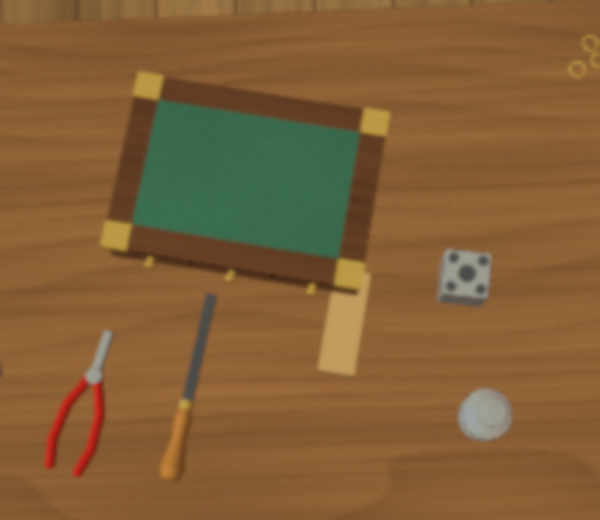

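The crop shows the wedge running under the front right corner (345,280), in line with the chest. The chest hasn't moved and is level, and the other tools are untouched.

```bash
python3 -c "
from station import *
print(workorder.finish_job())"
```

```text
the job is handed in; nothing more can be done
None
```

The wedge sits snug under the middle of the short foot; the brass corner gave about 0.2 mm under an 11 N press, so no further push was needed, the chest stayed level and within 1 mm of where it was, and the job is handed in at about 31 s.

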